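# Move the board carrier from the loading stand to the tester

## Task

The board carrier is latched in the dovetail slide of the plain loading stand. Press that stand's catch to release it, slide the carrier out, and slide it into the same kind of dovetail on the tester, grip-bar end last, until the tester's catch clicks up behind it; then let go. Work by feel: press, pull and push gently, never ram or force anything, and leave the other things on the bench alone.

Things in the scene. Friction and masses are not known exactly. Their poses are not given: they have to be found in the camera images.
- carrier: board carrier, about 0.26 kg: dark plate 110 mm long (x), 12 mm thick, a green circuit board on its front half, a bare metal grip bar across its rear. Origin: middle of length and width, at the underside; +x to the nose that enters a slide first, z up. Rear part x -55..+5 mm has dovetail flanks, 60 mm wide below, 46 on top; front part x +5..+55 is a tongue 42 mm wide, underside 5 mm up
- carrier_grip (a point): middle of the grip bar, 37 mm behind the carrier's origin, 25 mm above its underside; axes as the carrier. Bar: 12 mm thick (carrier x -43..-31 mm), 46 mm wide (y), from the plate's top (12 mm) to 38 mm above the underside. The board in front of it begins at carrier x +2, ends at +54, is 62 mm wide, with parts up to 26 mm above the underside
- stand: loading stand, fixed: steel foot 222 x 116 mm with an aluminium dovetail slide, a plain dark block 70 mm high behind it. Origin on the bench under the middle of a latched carrier; +x = sliding-in direction, z up; the mouth is at -x. Two overhanging rails x -55..+5 mm, 12.5 mm above the bed, 0.8 mm free play a side; before them a flared mouth without overhang, x -82..-55 mm, 75 to 62 mm wide
- stand_seat (a point): point on the stand's bed, 45 mm above the bench, where the origin of a latched carrier lies; axes as the stand. The bed reaches from x -84 mm on both sides of the catch. With its origin behind x -62 mm a carrier is free of the rails and can be lifted out, or set down into the mouth: its flanks then rest on the bed there and its tongue lies between the rails
- stand_catch (a joint): stand's catch, one steel piece moving straight down: 0 = up, 0.006 m = fully pressed; spring 2 N at rest, 4 N down, up to 3 N more while it holds a carrier. Its tooth, 24 mm wide, stands 4.5 mm above the bed behind a latched carrier: upright face at x -55, ramp down to x -70 mm. Pressed 5 mm it frees the carrier, which springs 10 mm out, over the tooth; the catch then stays down under it
- stand_pad (a point): centre of the top of the catch's thumb pad at the stand's mouth, 99.5 mm before the seat (stand x), 41 mm above the bench when up; pad 25 mm along x, 40 mm wide, free above and in front
- tester: tester, fixed: foot, slide, catch and plunger of the same sizes as the stand's, but in front of a white instrument housing 112 x 170 mm, 92 mm high (x +84..+196 mm). Origin on the bench under the nominal seat; +x = sliding-in direction, z up; the mouth is at -x. In both slides a sprung plunger stands out to x +45 mm: it pushes the carrier out with 6 N, 8 N when home
- tester_seat (a point): nominal seat on the tester's bed, 45 mm above the bench; axes as the tester. The tester's slide is clamped through slotted ears: all of it (rails, mouth, catch, plunger, end stop) sits up to 5 mm forward or back of nominal along x, differently each time and not measured; sideways and in height it is true. The end stop lets a carrier go 2 mm past its latched place, no more
- tester_catch (a joint): tester's catch: 0 = up, 0.006 m = fully down. A carrier slid in pushes the tooth down by its ramp (about 3 N of push) and rides on it; the tooth snaps up (joint back to 0) once the carrier's rear edge has passed its face, at its latched place. The last 10 mm go against the plunger: with friction 8 to 15 N of push. A carrier let go before the click is pushed out again about 10 mm
- spare: bystander: an empty carrier of the same shape without a board, lying on the bench. Origin at its underside's middle
- brush: bystander: a 150 mm black brush lying on the bench, origin at its middle
- driver: bystander: a 160 mm screwdriver lying on the bench
- tape: bystander: a roll of tape, 72 mm across, 18 mm high, between the stand and the tester
- reel: bystander: a black component reel, 120 mm across, 12 mm high, lying flat
- tray: bystander: a black open parts tray, 130 x 90 x 28 mm
- flux: bystander: a white bottle with a black cap, 42 mm across, 95 mm high, towards the back
- tweezers: bystander: steel tweezers, 120 mm, lying on the bench
Not all that is in view belongs to the job. What is shaped like the carrier but purple is not meant.

How it is judged:
By the outcome, as a careful person would: the job done as asked, in the order asked, and still so for the second after the job is handed in, with the robot touching nothing.
It also fails if it takes over 56 s, if anything falls off the work surface, if the arm or the gripper's body presses on something with over 40 N, if the wrist force passes 120 N, or if a joint passes its speed limit or range.

## Robot

A 7-joint arm with a two-finger parallel gripper is mounted at the origin on the work surface. World frame = base frame: x ahead of the robot, y to its left, z up, the work surface at z = 0. Lengths are in mm, angles in rad, forces in N, time in s.
With the tool pointing down it reaches from about 350 to 900 mm from the base axis. Payload 8.1 kg.
Tool frame: the origin (TCP) lies at the very end of the fingers, on their centre line; the grasp point (between the pads) lies 19 mm behind it; z points along the fingers, y is the line along which they close (so a half turn about z gives the same grasp; the last joint's range is limited). The gripper opens to 85 mm and grips with 20 to 120 N. Pads are 22 mm wide; open, the fingers measure 114 mm over their backs; the gripper's body (76 mm by 85 mm) begins 54 mm behind the grasp point. The pads swing forward as they close: fully open they stand 13 mm farther back than shut.
Start: joints at [-1.399, 0.434, 0.025, 1.573, -0.012, 1.134, -0.075], TCP at [169.624, 601.556, 231.323] pointing down, gripper open.
Joint ranges: [-2.62, 2.62], [-0.44, 2.09], [-1.27, 1.32], [0.08, 2.57], [-1.32, 4.46], [0.12, 2], [-2.74, 2.74]. Speed limits (rad/s): [2.22, 2.22, 3.01, 3.01, 3.14, 3.14, 3.14].

## Interface

Orientations are given as a unit quaternion [w, x, y, z].
In Python, from station import readout, eyes, finish_job gives the robot as it stands.
- The arm moves only by the shell command python3 -m creep 'ROWS' [FORCE]. ROWS is JSON, a list of rows, each a list of 5 numbers: the shift along the tool's x, y, z in m, then the turn about the tool's z in rad, then the gripper's target within -1 to 1 (shut at 1, half-way at 0, fully open at -1). A call has 1 to 10 rows; each row is the pose to reach, as a shift and turn from the pose commanded when the call began, along the tool's axes at that moment; what a row does not reach only later rows make up. A row lasts 1/10 s, in which the tool goes at most 50 mm and 8.59 degrees, less where a joint would pass 70% of its speed; a pose out of reach is approached as far as the arm can. A call with a gripper value outside its range is refused whole. The fingers move at their own pace and stop on an object; FORCE is the grip in N (left out, the last holds). Time passes only in rows, so rows that repeat a pose let the fingers close. It gives the time, the measured TCP pose, the force, the opening and the grip force at its end, in the units of the state.
- readout.sense(): the state, without advancing time (a new reading comes with each control period).
- eyes.capture(name): name is "scene" or "top" or "wrist"; returns (picture, depth): 384x512x3 uint8, red, green, blue; 384x512 float32, mm along the optical axis (not along the pixel's ray), 0 where there is no reading.
- eyes.get_calibration(name): a dict with "fx", "fy", "cx", "cy" (pixels), "rvec" (rotation vector, rad) and "tvec" (3), from world to camera coordinates, as OpenCV has them; the wrist camera has in their place "hand_eye" (4x4, takes a point from camera to tool coordinates, whose origin is the TCP and whose axes are the flange's). Camera axes: x right, y down, z forward; pixel columns grow to the right and rows downward; lengths in mm; the calibration is good to about 2 mm. The wrist camera is an equidistant fisheye: a pixel r from the principal point sees the ray r / f radians off the axis. A picture is of the moment at which its call begins: read the wrist's pose just before it. get_calibration takes no time and is no camera call.
- finish_job(): hands the job in; it is judged then, once.
The state is a dict: "time_s": time; "joint_positions": joint angles; "dq": joint speeds; "effort": joint torques, N m; "tcp_pos": TCP position; "orientation": TCP orientation; "ft_force": force on the tool from outside, world axes, zero at the start; "ft_torque": the same for the moment, N m; "gripper_width": opening from 0.0 (shut) to 1.0 (fully open); "grasp_force": force on a finger pad.
Only numpy, scipy, OpenCV 4.12 (cv2) and the standard library are available. Lean on these libraries where they do the work, as an engineer would, in place of code of your own. Each camera call takes 0.05 s, during which the arm holds its last target. There are 200 camera calls.

## Working session

There is one attempt and no reset: what is moved stays moved. The work goes in short steps, Python scripts to look and compute and a shell command to move; the robot and the scene stay as the last step left them, time stands still between calls to the robot, and variables do not carry over. Pictures are saved under pics/ and viewed, at most 10 in all, crops included, and the job is handed in when it is done.

```bash
mkdir -p pics; python3 - <<'E'
from station import readout, eyes
import cv2,numpy as np
s=readout.sense(); print({k:np.round(v,3).tolist() for k,v in s.items()})
for n in("scene","top"):
    p,d=eyes.capture(n); np.savez(f"{n}.npz",p=p,d=d); cv2.imwrite(f"pics/{n}.png",p[:,:,::-1]); print(eyes.get_calibration(n))
print(eyes.get_calibration("wrist"))
E
```

```text
{'time_s': 0.0, 'joint_positions': [-1.399, 0.435, 0.025, 1.574, -0.012, 1.134, -0.075], 'dq': [0.002, 0.001, -0.001, 0.001, 0.001, -0.001, -0.002], 'effort': [0.0, -67.048, 1.025, -31.621, 0.015, 0.013, -0.0], 'tcp_pos': [169.512, 601.045, 230.528], 'orientation': [-0.0, 0.137, 0.991, -0.001], 'ft_force': [0.804, 0.301, 0.594], 'ft_torque': [0.042, 0.014, 0.034], 'grasp_force': 0.0, 'gripper_width': 1.002}
{'fx': 481.3469256035107, 'fy': 481.3469256035107, 'cx': 249.1657386755015, 'cy': 195.44815494348722, 'rvec': array([ 0.68921578,  2.65033695, -1.11674544]), 'tvec': array([ 465.8335778 , -125.67466443, 1600.35774581])}
{'fx': 407.39913772035766, 'fy': 407.39913772035766, 'cx': 252.38022170897565, 'cy': 191.1850000640418, 'rvec': array([ 2.1873047 , -2.18762398,  0.02688627]), 'tvec': array([  13.33512443,  513.05448706, 1338.83050938])}
{'fx': 297.3186396354542, 'fy': 297.3186396354542, 'cx': 254.16360502505972, 'cy': 197.22568958247354, 'hand_eye': array([[ 1.04481423e-03, -9.59856445e-01, -2.80489773e-01,
         7.21848356e+01],
       [ 9.99999408e-01,  9.17267827e-04,  5.86004181e-04,
         1.49226739e+00],
       [-3.05195645e-04, -2.80490219e-01,  9.59856835e-01,
        -1.42080792e+02],
       [ 0.00000000e+00,  0.00000000e+00,  0.00000000e+00,
         1.00000000e+00]])}
```

View pics/top.png

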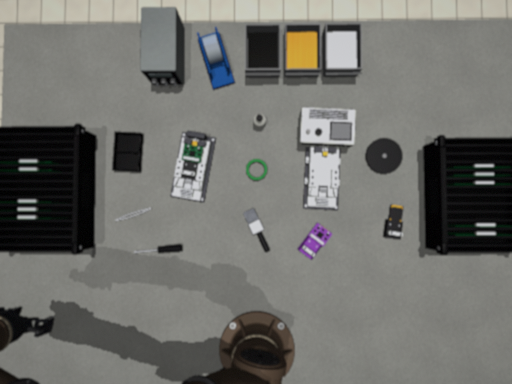

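View pics/scene.png

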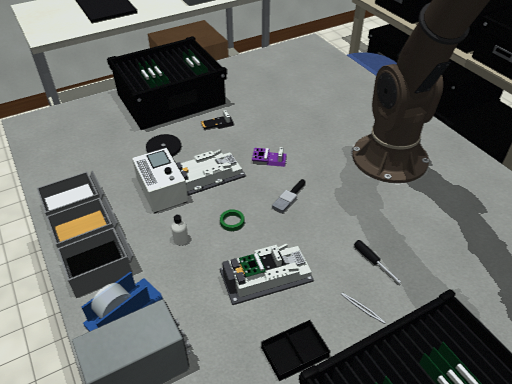

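The top view shows the stand at about (193,167) with the green board and its mouth towards the robot. The tester is at (323,178), with its white housing at (328,127). The spare is at (395,222), the purple decoy at (315,240) and the tape at (257,170). The scene view agrees.

```bash
cat > h.py <<'E'
import numpy as np,cv2
from scipy.spatial.transform import Rotation as R
from station import readout, eyes
def cloud(name,d):
    c=eyes.get_calibration(name); v,u=np.mgrid[:384,:512]
    P=np.stack([(u-c['cx'])/c['fx']*d,(v-c['cy'])/c['fy']*d,d],-1)
    M=R.from_rotvec(c['rvec']).as_matrix()
    return (P-c['tvec'])@M
def wrist():
    s=readout.sense(); p,d=eyes.capture("wrist"); return s,p,d
def tool(s):
    w,x,y,z=s['orientation']; return R.from_quat([x,y,z,w]).as_matrix(),np.array(s['tcp_pos'])
def wrays(uv,s):
    """origin, directions (world) for pixels"""
    c=eyes.get_calibration("wrist"); H=c['hand_eye']; uv=np.asarray(uv,float)
    a=(uv-[c['cx'],c['cy']])/c['fx']; r=np.linalg.norm(a,axis=-1,keepdims=True)
    D=np.concatenate([a*np.sinc(r/np.pi),np.cos(r)],-1)
    Rt,t=tool(s); return Rt@H[:3,3]+t, D@(Rt@H[:3,:3]).T, D[...,2:]
def onplane(uv,s,z):
    o,D,_=wrays(uv,s); return o+D*((z-o[2])/D[...,2])[...,None]
def wcloud(s,d):
    v,u=np.mgrid[:384,:512]; o,D,dz=wrays(np.stack([u,v],-1),s); return o+D*(d[...,None]/np.maximum(dz,.05))
E
python3 - <<'E'
from h import *
z=np.load('top.npz'); W=cloud('top',z['d'])
bg=W[240:300,180:240,2]; print('bench z',np.median(bg))
for n,(u0,u1,v0,v1) in dict(stand=(165,225,122,210),tester=(295,365,100,215)).items():
    w=W[v0:v1,u0:u1].reshape(-1,3); 
    for lo,hi in((5,200),(30,200),(62,120)):
        q=w[(w[:,2]>lo)&(w[:,2]<hi)]
        print(n,lo,cv2.minAreaRect(q[:,:2].astype(np.float32)),len(q),np.percentile(q[:,2],[5,50,95]).round())
p=z['p'][95:215,160:370]; cv2.imwrite('pics/c1.png',cv2.resize(p[:,:,::-1],None,fx=3.8,fy=3.8,interpolation=cv2.INTER_CUBIC))
E
```

```text
bench z 0.19283132084849916
stand 5 ((600.1632080078125, 209.28854370117188), (293.48211669921875, 194.93551635742188), 0.3688623607158661) 2316 [ 6. 48. 71.]
stand 30 ((595.8462524414062, 212.55703735351562), (93.70577239990234, 215.96875), 79.50212097167969) 1706 [37. 56. 72.]
stand 62 ((631.7177124023438, 202.53341674804688), (89.33755493164062, 143.77818298339844), 74.8109359741211) 473 [62. 67. 83.]
tester 5 ((627.849365234375, -244.02487182617188), (228.55459594726562, 380.697265625), 88.92186737060547) 4364 [ 8. 58. 95.]
tester 30 ((616.3222045898438, -219.23902893066406), (170.5300750732422, 310.0472717285156), 87.12198638916016) 3666 [40. 87. 95.]
tester 62 ((647.875, -220.74034118652344), (170.41819763183594, 246.81028747558594), 87.0320053100586) 2042 [83. 91. 96.]
```

View pics/c1.png

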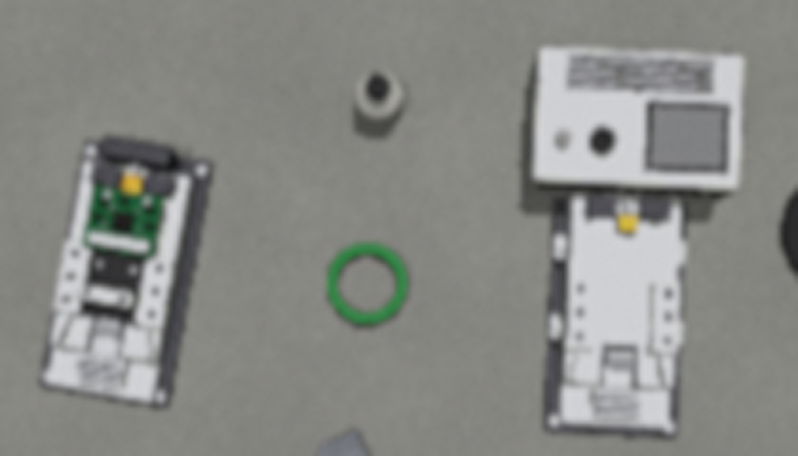

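The crop shows the stand's pad at crop (103,372), its bar at (108,298) and its yellow plunger at (132,183). The tester's pad is at (615,402) and its plunger at (628,222). Both mouths face the robot.

```bash
python3 - <<'E'
from h import *
c=eyes.get_calibration('top'); M=R.from_rotvec(c['rvec']).as_matrix()
def pt(u,v,z):
    u=u/3.8+160;v=v/3.8+95
    o=-M.T@c['tvec']; D=M.T@np.array([(u-c['cx'])/c['fx'],(v-c['cy'])/c['fy'],1]); return o+D*(z-o[2])/D[2]
for n,a,b in(('stand',(103,372,41),(132,183,58)),('tester',(615,402,41),(628,222,58))):
    A,B=pt(*a),pt(*b); d=B-A; print(n,A.round(),B.round(),np.degrees(np.arctan2(d[1],d[0])),np.linalg.norm(d[:2]))
s=readout.sense(); T,t=tool(s); print(T.round(3),t)
# shift to hover above stand (595,205,250)
print((T.T@(np.array([575,208,260])-t)).round(1))
E
```

```text
stand [506. 225.  41.] [666. 199.  58.] -9.43384018695241 162.26281746993862
tester [ 481. -212.   41.] [ 632. -221.   58.] -3.605553125501476 151.6786894875772
[[-0.962  0.271 -0.   ]
 [ 0.271  0.962 -0.001]
 [-0.    -0.001 -1.   ]] [169.55797392 601.06756131 230.58030107]
[-496.9 -268.3  -28.9]
```

```bash
python3 -m creep '[[-0.49,-0.27,-0.02,1.46,0],[-0.49,-0.27,-0.02,1.46,0],[-0.49,-0.27,-0.02,1.46,0],[-0.49,-0.27,-0.02,1.46,0],[-0.49,-0.27,-0.02,1.46,0],[-0.49,-0.27,-0.02,1.46,0],[-0.49,-0.27,-0.02,1.46,0],[-0.49,-0.27,-0.02,1.46,0],[-0.49,-0.27,-0.02,1.46,0],[-0.49,-0.27,-0.02,1.46,0]]' 40
python3 - <<'E'
from h import *
s=readout.sense(); T,t=tool(s); print(s['time_s'],T.round(3).tolist(),t.round(1),s['gripper_width'],np.round(s['joint_positions'],2))
print((T.T@(np.array([560,212,250])-t)).round(1), np.degrees(np.arctan2(T[1,1],T[0,1])))
E
```

```text
time_s: 1.1
tcp_pos: [526.3, 249.1, 249.2]
orientation: [-0.0, 0.764, 0.645, -0.0]
ft_force: [2.1, 1.6, 0.4]
gripper_width: 0.498
grasp_force: 0.0
1.1 [[0.169, 0.986, -0.0], [0.986, -0.169, 0.0], [0.0, -0.0, -1.0]] [526.3 249.1 249.2] 0.49836980619316407 [-0.89  0.37  0.49  1.68 -0.19  1.14 -0.52]
[-30.9  39.5  -0.8] -9.719202951378348
```

```bash
python3 -m creep '[[-0.03,0.04,0,0,0],[-0.03,0.04,0,0,0],[-0.03,0.04,0,0,0]]' | head -3
python3 - <<'E'
from h import *
s,p,d=wrist(); np.savez('w1.npz',p=p,d=d,q=s['orientation'],t=s['tcp_pos']); cv2.imwrite('pics/w1.png',cv2.resize(p[:,:,::-1],None,fx=1.5,fy=1.5))
W=wcloud(s,d); 
for u,v in((256,300),(256,200),(200,200),(300,200)): print(u,v,d[v,u],W[v,u].round(1))
E
```

```text
time_s: 1.4
tcp_pos: [560.4, 213.0, 248.7]
orientation: [0.0, 0.764, 0.646, -0.0]
256 300 456.272 [527.3   2.6  -0.9]
256 200 347.83368 [557.2 185.2  57.8]
200 200 408.2277 [4.779e+02 1.807e+02 1.000e-01]
300 200 360.77173 [609.7 172.6  45.4]
```

View pics/w1.png

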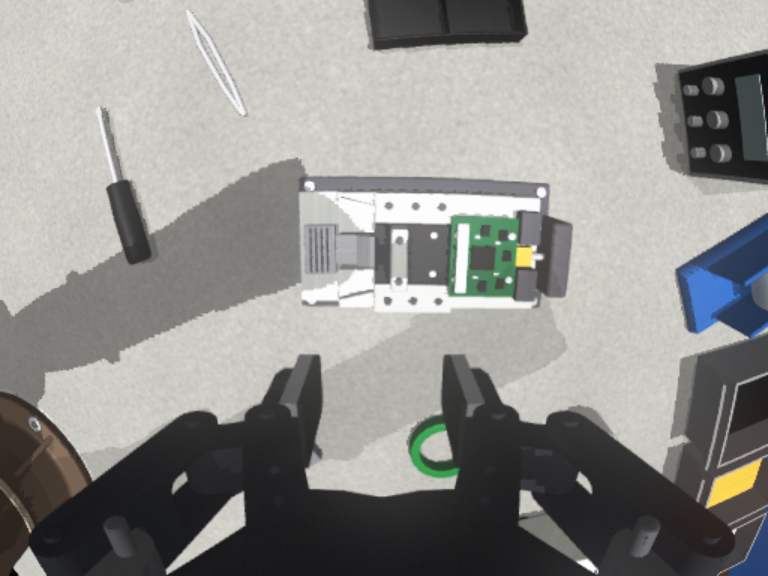

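The wrist view (1.5x scale) shows the stand squarely. The pad is at (320,250), the grip bar at (399,260), the rail screws lie in rows at y 207 and 300, and the board is at (485,258). The catch is up and the carrier latched.

```bash
cat > m.py <<'E'
from h import *
def load(f):
    z=np.load(f); return dict(orientation=z['q'],tcp_pos=z['t']),z['p'],z['d']
def band(f,box,lo,hi,ztop,minpix=40,sat=None):
    s,p,d=load(f); W=wcloud(s,d); u0,u1,v0,v1=box
    m=np.zeros(d.shape,np.uint8); m[v0:v1,u0:u1]=((W[...,2]>lo)&(W[...,2]<hi))[v0:v1,u0:u1]
    n,l,st,ce=cv2.connectedComponentsWithStats(m)
    for i in range(1,n):
        if st[i,4]<minpix: continue
        ct=max(cv2.findContours((l==i).astype(np.uint8),0,2)[0],key=len)[:,0]
        q=onplane(ct,s,ztop)[:,:2].astype(np.float32); r=cv2.minAreaRect(q)
        print(lo,hi,'px',st[i].tolist(),'ctr',np.round(r[0],1),'size',np.round(r[1],1),'ang',round(r[2],2),'z',np.median(W[l==i][:,2]).round(1))
E
python3 - <<'E'
from m import *
b=(195,390,115,215)
band('w1.npz',b,78,90,83); band('w1.npz',b,54,60,58); band('w1.npz',b,36,43,41)
band('w1.npz',b,62,76,70)
s,p,d=load('w1.npz'); W=wcloud(s,d)
print('row167'); print([tuple(W[167,u].round(0).astype(int)) for u in range(198,300,4)])
print('row 138',[tuple(W[138,u].round(0).astype(int)) for u in range(198,310,6)])
print('row 200',[tuple(W[200,u].round(0).astype(int)) for u in range(198,310,6)])
E
```

```text
78 90 px [261, 152, 12, 43, 479] ctr [574. 220.] size [45.5 11.5] ang 80.78 z 82.4
54 60 px [226, 129, 78, 80, 3653] ctr [572.2 220.3] size [92.6 87. ] ang 79.32 z 56.7
54 60 px [345, 140, 17, 23, 92] ctr [678.4 224.9] size [25.9 19. ] ang 79.61 z 59.2
54 60 px [344, 147, 33, 48, 260] ctr [681.2 205.6] size [59.8 33. ] ang 66.26 z 56.4
54 60 px [342, 179, 16, 21, 90] ctr [669.6 180.2] size [25.9 16.9] ang 76.73 z 59.1
36 43 px [203, 149, 46, 34, 989] ctr [527.  228.5] size [40.5 54.6] ang 79.72 z 40.1
62 76 px [298, 144, 48, 55, 2369] ctr [636.1 209.7] size [61.8 51.9] ang 79.38 z 64.9
62 76 px [362, 148, 20, 51, 762] ctr [695.6 198.4] size [59.8 20.7] ang 80.38 z 69.1
row167
[(np.int64(485), np.int64(226), np.int64(-2)), (np.int64(496), np.int64(230), np.int64(27)), (np.int64(504), np.int64(231), np.int64(41)), (np.int64(509), np.int64(230), np.int64(41)), (np.int64(513), np.int64(229), np.int64(41)), (np.int64(518), np.int64(228), np.int64(40)), (np.int64(523), np.int64(228), np.int64(41)), (np.int64(528), np.int64(227), np.int64(40)), (np.int64(532), np.int64(226), np.int64(39)), 
[... 1845 characters left out ...]
nt64(29)), (np.int64(513), np.int64(184), np.int64(28)), (np.int64(524), np.int64(190), np.int64(56)), (np.int64(531), np.int64(189), np.int64(55)), (np.int64(538), np.int64(187), np.int64(55)), (np.int64(546), np.int64(187), np.int64(57)), (np.int64(553), np.int64(186), np.int64(57)), (np.int64(559), np.int64(185), np.int64(57)), (np.int64(566), np.int64(184), np.int64(58)), (np.int64(573), np.int64(182), np.int64(57)), (np.int64(580), np.int64(181), np.int64(58)), (np.int64(587), np.int64(180), np.int64(58)), (np.int64(594), np.int64(179), np.int64(57)), (np.int64(601), np.int64(177), np.int64(56)), (np.int64(610), np.int64(173), np.int64(45)), (np.int64(617), np.int64(171), np.int64(44))]
```

```bash
python3 -m creep '[[0.009,-0.053,0.0,0,1],[0.009,-0.053,0.04,0,1],[0.009,-0.053,0.08,0,1],[0.009,-0.053,0.12,0,1],[0.009,-0.053,0.16,0,1],[0.009,-0.053,0.185,0,1],[0.009,-0.053,0.185,0,1],[0.009,-0.053,0.185,0,1]]' 40
python3 - <<'E'
from h import *
s,p,d=wrist(); print(s['joint_positions'],s['ft_force'])
cv2.imwrite('pics/w2.png',p[:,:,::-1])
E
```

```text
time_s: 2.25
tcp_pos: [508.5, 233.2, 64.6]
orientation: [-0.0, 0.762, 0.647, -0.0]
ft_force: [-0.3, 0.5, 0.8]
gripper_width: -0.003
grasp_force: 0.0
[-0.80949906  0.54681732  0.39940731  1.93418399 -0.31191215  0.721331
 -0.38802384] [-0.31265367  0.46979104  0.83796713]
```

View pics/w2.png

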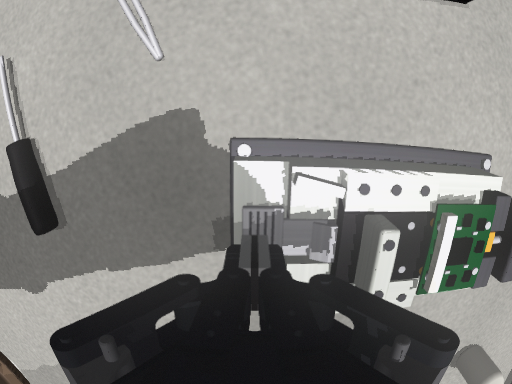

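The shut fingertips (258,245) stand over the front half of the pad (243–283, 207–245), clear of the bed edge. Next I press down gently.

```bash
python3 -m creep '[[0,0.001,0.01,0,1],[0,0.001,0.018,0,1],[0,0.001,0.021,0,1],[0,0.001,0.023,0,1],[0,0.001,0.025,0,1],[0,0.001,0.026,0,1]]'
python3 -m creep '[[0,0,0.001,0,1],[0,0,0.002,0,1],[0,0,0.003,0,1],[0,0,0.0035,0,1],[0,0,0.0035,0,1]]'
```

```text
time_s: 2.9
tcp_pos: [510.0, 231.8, 38.4]
orientation: [-0.0, 0.763, 0.647, -0.0]
ft_force: [-2.0, -1.1, 5.3]
gripper_width: -0.002
grasp_force: 2.5
time_s: 3.4
tcp_pos: [510.1, 231.9, 35.0]
orientation: [-0.0, 0.763, 0.647, 0.0]
ft_force: [-2.4, -0.6, 7.5]
gripper_width: -0.0
grasp_force: 4.0
```

```bash
cat >> m.py <<'E'
def snap(f):
    s,p,d=wrist(); np.savez(f,p=p,d=d,q=s['orientation'],t=s['tcp_pos']); return s,p,d
E
python3 - <<'E'
from m import *
s,p,d=snap('w3.npz'); print(s['ft_force'])
band('w3.npz',(330,480,180,330),78,90,83)
E
```

```text
[-2.41719266 -0.55464613  7.53387936]
78 90 px [368, 251, 37, 53, 1271] ctr [562.8 234.9] size [25.2 13.8] ang 79.87 z 82.1
78 90 px [330, 275, 26, 15, 211] ctr [544.9 238.1] size [ 6.4 11.1] ang 80.18 z 87.2
78 90 px [330, 308, 18, 22, 130] ctr [540.7 218.6] size [ 6.2 14.2] ang 27.68 z 88.9
```

```bash
python3 -m creep '[[0,0,-0.04,0,1],[0,0,-0.09,0,0],[0,0.03,-0.13,0,0],[0,0.05,-0.15,0,0],[0,0.05,-0.15,0,0],[0,0.05,-0.15,0,0]]'
python3 - <<'E'
from m import *
s,p,d=snap('w4.npz')
T,t=tool(s); print(T.round(4).tolist(),t.round(1),s['ft_force'])
b=(150,420,80,330)
band('w4.npz',(200,420,80,270),78,88,83)
s,p,d=load('w4.npz'); W=wcloud(s,d)
# rail screw holes + foot edges: fit lines to rail-outer edges via band 54..60
cv2.imwrite('pics/w4.png',p[:,:,::-1])
E
```

```text
time_s: 4.05
tcp_pos: [559.4, 223.7, 184.3]
orientation: [-0.0, 0.763, 0.647, 0.0]
ft_force: [-1.2, 0.1, -0.9]
gripper_width: 0.498
grasp_force: 0.0
[[0.1638, 0.9865, 0.0], [0.9865, -0.1638, 0.0002], [0.0002, -0.0, -1.0]] [559.4 223.7 184.3] [-1.24279382  0.13313573 -0.94097079]
78 88 px [254, 174, 15, 53, 721] ctr [564.2 221.6] size [46.6 11.8] ang 80.62 z 83.7
```

View pics/w4.png

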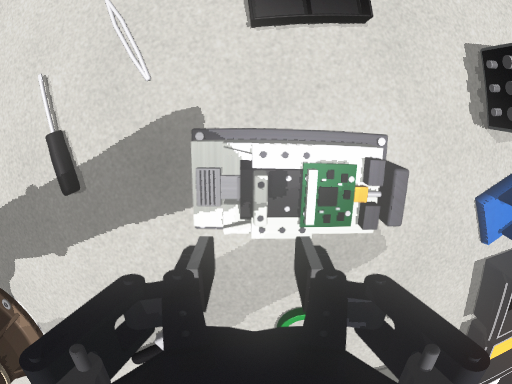

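The carrier sprang out 10 mm: its bar is now at pixel (261,200), world (564.2, 221.6), size 46.6 x 11.8. The fingers are free. Next I descend onto the bar.

```bash
python3 -m creep '[[-0.001,0.005,0.03,0,0.25],[-0.001,0.005,0.07,0,0.25],[-0.001,0.005,0.095,0,0.25],[-0.001,0.005,0.11,0,0.25],[-0.001,0.005,0.118,0,0.25],[-0.001,0.005,0.122,0,0.25],[-0.001,0.005,0.122,0,0.25]]'
python3 -m creep '[[0,0,0,0,0.5],[0,0,0,0,0.8],[0,0,0,0,1],[0,0,0,0,1],[0,0,0,0,1],[0,0,0,0,1]]' 50
```

```text
time_s: 4.8
tcp_pos: [564.4, 222.1, 62.9]
orientation: [0.0, 0.763, 0.647, 0.0]
ft_force: [-0.7, 0.4, 0.5]
gripper_width: 0.377
grasp_force: 0.0
time_s: 5.4
tcp_pos: [564.5, 222.2, 63.0]
orientation: [0.0, 0.763, 0.647, 0.0]
ft_force: [-0.7, 0.8, 2.9]
gripper_width: 0.127
grasp_force: 51.1
```

```bash
python3 -m creep '[[0,-0.003,0,0,1],[0,-0.006,0,0,1],[0,-0.01,0,0,1],[0,-0.015,0,0,1],[0,-0.02,0,0,1]]'
python3 -m creep '[[0,-0.006,0,0,1],[0,-0.012,0,0,1],[0,-0.018,0,0,1],[0,-0.024,0,0,1],[0,-0.03,0,0,1],[0,-0.036,0,0,1],[0,-0.042,0,0,1],[0,-0.046,0,0,1],[0,-0.046,0,0,1]]'
```

```text
time_s: 5.9
tcp_pos: [544.4, 225.2, 62.9]
orientation: [0.0, 0.763, 0.647, 0.0]
ft_force: [2.4, -0.9, 3.4]
gripper_width: 0.128
grasp_force: 51.0
time_s: 6.8
tcp_pos: [498.1, 233.0, 62.7]
orientation: [-0.0, 0.762, 0.647, -0.0]
ft_force: [0.6, -0.5, 8.2]
gripper_width: 0.127
grasp_force: 51.5
```

```bash
python3 -m creep '[[0,0,-0.003,0,1],[0,0,-0.008,0,1],[0,0,-0.02,0,1],[0,0,-0.05,0,1],[0,0,-0.1,0,1],[0,0,-0.15,0,1],[0,0,-0.15,0,1]]'
python3 - <<'E'
from m import *
s=readout.sense(); T,t=tool(s); print(T.round(4).tolist(),s['joint_positions'].round(2))
print((T.T@(np.array([520,-195,220])-t)).round(1))
E
```

```text
time_s: 7.5
tcp_pos: [502.4, 233.6, 219.6]
orientation: [0.001, 0.763, 0.646, 0.005]
ft_force: [1.7, -0.4, -3.6]
gripper_width: 0.125
grasp_force: 50.2
[[0.1641, 0.9864, 0.0087], [0.9864, -0.1641, 0.0057], [0.007, 0.0076, -0.9999]] [-0.92  0.34  0.51  1.8  -0.19  1.03 -0.5 ]
[-419.9   87.8   -2.7]
```

```bash
python3 -m creep '[[-0.525,0.095,-0.01,-0.1,1],[-0.525,0.095,-0.01,-0.1,1],[-0.525,0.095,-0.01,-0.1,1],[-0.525,0.095,-0.01,-0.1,1],[-0.525,0.095,-0.01,-0.1,1],[-0.525,0.095,-0.01,-0.1,1],[-0.525,0.095,-0.01,-0.1,1],[-0.525,0.095,-0.01,-0.1,1],[-0.525,0.095,-0.01,-0.1,1],[-0.525,0.095,-0.01,-0.1,1]]'
python3 -m creep '[[-0.01,0.0,0,0,1],[-0.01,0,0,0,1],[-0.01,0,0,0,1],[-0.01,0,0,0,1]]'
python3 - <<'E'
from m import *
s,p,d=snap('w5.npz'); T,t=tool(s); print(T.round(4).tolist(),t.round(1))
cv2.imwrite('pics/w5.png',cv2.resize(p[:,:,::-1],None,fx=1.5,fy=1.5))
E
```

```text
time_s: 8.5
tcp_pos: [505.6, -268.6, 221.8]
orientation: [-0.001, 0.729, 0.684, -0.0]
ft_force: [1.5, -0.5, -2.3]
gripper_width: 0.128
grasp_force: 50.2
time_s: 8.9
tcp_pos: [506.1, -275.0, 221.7]
orientation: [-0.001, 0.729, 0.685, 0.0]
ft_force: [-0.6, 0.4, -3.5]
gripper_width: 0.125
grasp_force: 50.2
[[0.0617, 0.9981, -0.0007], [0.9981, -0.0617, 0.0015], [0.0014, -0.0008, -1.0]] [ 506.1 -275.   221.7]
```

View pics/w5.png

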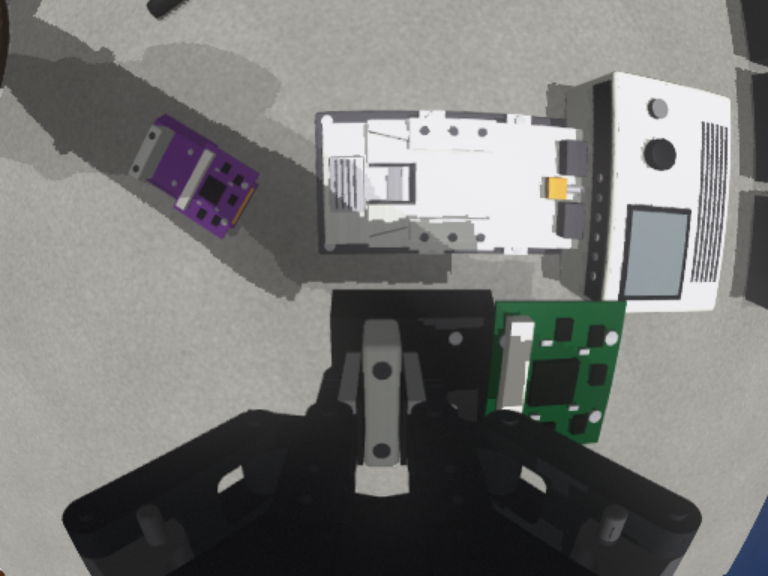

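The view (1.5x scale) shows the held carrier at the bottom, with its bar at (381,390), square to the fingers. The tester's screws are in rows at y 130 and 238 (x 424/453/482), its catch pad is at (347,183), its tooth at (398,183) and its plunger at (557,188).

```bash
python3 - <<'E'
from m import *
def holes(f,pts):
    s,p,d=load(f); g=p.mean(2).astype(float); out=[]
    for x,y in pts:
        u,v=x/1.5,y/1.5; u0,v0=int(round(u))-6,int(round(v))-6
        w=g[v0:v0+13,u0:u0+13]; yy,xx=np.mgrid[:13,:13]
        wt=np.clip(np.median(w)-20-w,0,None)*(np.hypot(xx-6,yy-6)<5); out.append((u0+(wt*xx).sum()/wt.sum(),v0+(wt*yy).sum()/wt.sum()))
    return onplane(np.array(out),s,57.5)[:,:2]
H1=holes('w1.npz',[(388,207),(415,207),(442,207),(387,300),(412,300),(438,300)])
H2=holes('w5.npz',[(424,130),(453,130),(482,132),(424,238),(452,238),(480,238)])
def fit(H):
    # subtract row means, common direction
    A=np.vstack([H[:3]-H[:3].mean(0),H[3:]-H[3:].mean(0)]); v=np.linalg.svd(A)[2][0]; v*=np.sign(v[0])
    return H.mean(0),np.degrees(np.arctan2(v[1],v[0])),v,np.linalg.norm(H[:3].mean(0)-H[3:].mean(0)),np.round(A@v,1)
a=fit(H1); b=fit(H2); print(H1.round(1),a); print(H2.round(1),b)
# perpendicular direction from hole rows
for H in(H1,H2):
    q=H[:3].mean(0)-H[3:].mean(0); print('yaw from cross',np.degrees(np.arctan2(q[1],q[0]))-90)
v=a[2]; n=np.array([-v[1],v[0]]); D=np.array([574,220.])-a[0]; print('stand: bar rel holes',D@v,D@n)
band('w5.npz',(205,400,60,172),36,43,41)
band('w5.npz',(205,380,60,172),54,61,57.5)
# carrier held
s,p,d=load('w5.npz'); W=wcloud(s,d)
T,t=tool(s)
Q=(W-t)@T
for u,v in((250,205),(300,205),(270,205),(258,240),(254,225),(320,205),(237,200)): print(u,v,Q[v,u].round(1),W[v,u].round(1))
ys=np.array([195,194]);
E
```

```text
[[572.5 257.5]
 [592.2 253.9]
 [611.7 250.3]
 [559.6 184.7]
 [579.2 181.3]
 [598.8 177.5]] (array([585.65075711, 217.53686714]), np.float64(-10.350510263185308), array([ 0.98372703, -0.17966951]), np.float64(73.88488085858326), array([-20. ,   0.1,  19.9, -19.9,  -0. ,  19.9]))
[[ 540.4 -176.4]
 [ 560.1 -177.3]
 [ 580.4 -178.5]
 [ 536.6 -250.3]
 [ 556.4 -251.4]
 [ 575.7 -252.7]] (array([ 558.27905401, -214.42627907]), np.float64(-3.244942576470534), array([ 0.99839667, -0.05660466]), np.float64(74.17879210210023), array([-19.9,  -0.2,  20.1, -19.7,   0.2,  19.5]))
yaw from cross -10.081327546041507
yaw from cross -3.1860060514756583
stand: bar rel holes -11.903714551605939 0.3297645525134433
36 43 px [386, 60, 5, 30, 78] ctr [ 665.2 -159.7] size [34.5  4.3] ang 88.77 z 40.0
36 43 px [219, 104, 41, 38, 1216] ctr [ 493.3 -210.9] size [40.6 42.8] ang 87.39 z 40.1
54 61 px [245, 78, 86, 23, 1362] ctr [ 546.  -178.6] size [22.6 87.7] ang 86.58 z 56.9
54 61 px [375, 93, 5, 24, 92] ctr [ 642.4 -195.7] size [25.3  4.9] ang 88.26 z 58.8
54 61 px [365, 118, 15, 15, 194] ctr [ 636.  -218.1] size [15.2 16.8] ang 89.62 z 56.3
54 61 px [373, 135, 7, 24, 125] ctr [ 640.8 -241.8] size [ 7.4 25.6] ang 0.73 z 59.7
54 61 px [246, 145, 84, 22, 1311] ctr [ 542.8 -248.2] size [22.1 88.2] ang 87.08 z 56.9
250 205 [24.  -2.7 10.6] [ 504.9 -250.9  211.1]
300 205 [23.9 24.5 10.9] [ 532.  -252.6  210.8]
270 205 [24.   8.  10.5] [ 515.7 -251.5  211.2]
258 240 [  73.    -0.5 -142.1] [ 510.2 -202.4  363.8]
254 225 [ 21.8  -0.6 -13. ] [ 506.9 -253.3  234.7]
320 205 [24.2 35.5 10. ] [ 543.  -253.1  211.7]
237 200 [26.3 -9.8 12.3] [ 498.  -248.2  209.4]
```

```bash
python3 - <<'E'
from m import *
s,p,d=load('w5.npz'); W=wcloud(s,d); T,t=tool(s); Q=(W-t)@T
print('bar column u=254', [(v,Q[v,254].round(1).tolist()) for v in range(210,312,8)])
print('plate', [(u,v,Q[v,u].round(1).tolist()) for v in(198,210) for u in range(224,330,10)])
print('board', [(u,v,Q[v,u].round(1).tolist()) for v in(206,282) for u in range(334,412,8)])
m=np.zeros(d.shape,bool); m[196:214,226:320]=1; A=Q[m]; A=A[(A[:,2]>7)&(A[:,2]<15)]
c=np.linalg.lstsq(np.c_[A[:,:2],np.ones(len(A))],A[:,2],rcond=None)[0]; print('plate plane',c.round(4),len(A))
E
```

```text
bar column u=254 [(210, [22.5, -0.6, 6.7]), (218, [21.6, -0.6, -3.1]), (226, [21.7, -0.6, -14.1]), (234, [19.9, -0.6, -19.3]), (242, [16.3, -0.6, -20.1]), (250, [12.3, -0.5, -20.1]), (258, [8.4, -0.5, -20.6]), (266, [3.8, -0.5, -20.1]), (274, [-0.7, -0.5, -19.8]), (282, [-5.4, -0.5, -19.6]), (290, [-9.9, -0.5, -20.0]), (298, [-14.7, -0.5, -20.1]), (306, [-20.4, -0.5, -19.3])]
plate [(224, 198, [26.6, -17.2, 15.0]), (234, 198, [26.7, -11.6, 14.9]), (244, 198, [26.9, -6.1, 14.1]), (254, 198, [26.7, -0.6, 14.8]), (264, 198, [26.7, 4.9, 14.7]), (274, 198, [27.0, 10.4, 13.7]), (284, 198, [26.9, 15.9, 14.0]), (294, 198, [26.6, 21.6, 15.2]), (304, 198, [26.7, 27.2, 15.1]), (314, 198, [26.8, 32.8, 14.6]), (324, 198, [26.7, 38.7, 14.9]), (224, 210, [22.2, -16.6, 7.5]), (234, 210, [22.7, -11.1, 6.1]), (244, 210, [22.3, -5.9, 7.3]), (254, 210, [22.5, -0.6, 6.7]), (264, 210, [22.4, 4.7, 6.9]), (274, 210, [22.3, 10.0, 7.2]), (284, 210, [22.2, 15.4, 7.6]), (294, 210, [22.0, 20.9, 8.0]), (304, 210, [22.4, 26.1, 6.8]), (314, 210, [21.8, 32.0, 8.5]), (324, 210, [22.3, 37.2, 6.9])]
board [(334, 206, [27.3, 40.2, -1.4]), (342, 206, [27.1, 44.7, -0.9]), (350, 206, [27.2, 49.0, -1.3]), (358, 206, [26.9, 53.8, -0.3]), (366, 206, [26.8, 58.4, -0.2]), (374, 206, [26.9, 62.9, -0.7]), (382, 206, [26.8, 67.8, -0.5]), (390, 206, [26.6, 73.0, 0.1]), (398, 206, [26.5, 78.2, 0.3]), (406, 206, [26.9, 82.6, -1.1]), (334, 282, [13.6, 29.1, -50.6]), (342, 282, [14.9, 31.4, -52.9]), (350, 282, [14.0, 34.9, -52.0]), (358, 282, [13.4, 38.5, -51.3]), (366, 282, [-19.2, 64.7, -2.3]), (374, 282, [-20.9, 70.9, -0.4]), (382, 282, [-20.7, 75.8, -1.5]), (390, 282, [-21.0, 81.1, -1.8]), (398, 282, [-22.5, 87.8, -0.3]), (406, 282, [-173.8, 241.7, 221.8])]
plate plane [ 1.42670e+00  1.69000e-02 -2.40149e+01] 1222
```

```bash
python3 -m creep '[[0.04,-0.032,0,-0.006,1],[0.063,-0.032,0.02,-0.006,1],[0.063,-0.032,0.06,-0.006,1],[0.063,-0.032,0.1,-0.006,1],[0.063,-0.032,0.125,-0.006,1],[0.063,-0.032,0.135,-0.006,1],[0.063,-0.032,0.135,-0.006,1],[0.063,-0.032,0.135,-0.006,1]]'
python3 - <<'E'
from m import *
s,p,d=snap('w6.npz'); T,t=tool(s); print(T.round(4).tolist(),t.round(1),s['ft_force'])
print((T.T@(np.array([478.4,-209.9,63])-t)).round(1))
cv2.imwrite('pics/w6.png',cv2.resize(p[:,:,::-1],None,fx=1.5,fy=1.5))
E
```

```text
time_s: 9.75
tcp_pos: [478.9, -212.3, 88.2]
orientation: [0.001, 0.727, 0.686, 0.0]
ft_force: [0.6, -0.1, -2.9]
gripper_width: 0.129
grasp_force: 50.1
[[0.0576, 0.9983, 0.0015], [0.9983, -0.0576, -0.0004], [-0.0003, 0.0016, -1.0]] [ 478.9 -212.3   88.2] [ 0.61517941 -0.09638619 -2.9160599 ]
[ 2.3 -0.7 25.1]
```

View pics/w6.png

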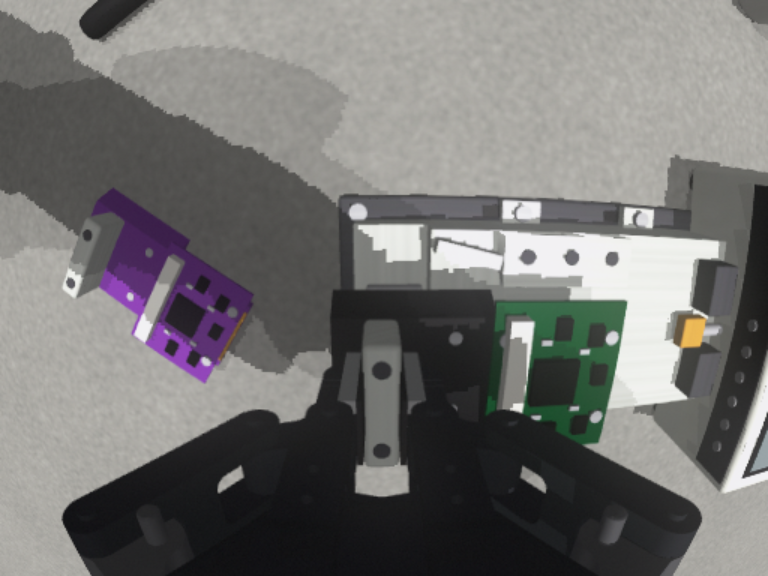

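The carrier is lined up over the mouth. The upper rail's screws are visible at (528,257), (571,257) and (612,259), so I check the centreline against them from close by.

```bash
python3 - <<'E'
from m import *
s,p,d=load('w6.npz'); g=p.mean(2); out=[]
for x,y in[(528,257),(571,257),(612,259)]:
    u0,v0=int(round(x/1.5))-6,int(round(y/1.5))-6; w=g[v0:v0+13,u0:u0+13]; yy,xx=np.mgrid[:13,:13]
    wt=np.clip(np.median(w)-20-w,0,None)*(np.hypot(xx-6,yy-6)<6); out.append((u0+(wt*xx).sum()/wt.sum(),v0+(wt*yy).sum()/wt.sum()))
H=onplane(np.array(out),s,57.5)[:,:2]; print(H.round(1))
v=H[2]-H[0]; print(np.degrees(np.arctan2(v[1],v[0])),np.linalg.norm(v)); v=np.array([.9984,-.0563]);n=np.array([.0563,.9984])
c=H.mean(0)-37*n; print('centre',c,'bar target',c-80*v)
# same camera: bar centre + plate/board edges
W=wcloud(s,d);T,t=tool(s);Q=(W-t)@T
m=np.zeros(d.shape,bool);m[205:330,235:275]=1;m&=(Q[...,2]<-17)&(Q[...,2]>-23);ys=np.argwhere(m)
ct=cv2.findContours(m.astype(np.uint8),0,2)[0];ct=max(ct,key=len)[:,0];print(cv2.minAreaRect(onplane(ct,s,t[2]+20)[:,:2].astype(np.float32)),t)
E
```

```text
[[ 540.5 -176.3]
 [ 560.3 -177.3]
 [ 580.3 -178.4]]
-2.9729200086412164 39.883409780880584
centre [ 558.26390637 -214.27702439] bar target [ 478.39190637 -209.77302439]
((478.5871887207031, -211.9123077392578), (45.613136291503906, 17.845691680908203), 86.70486450195312) [ 478.9122146  -212.25431007   88.15080353]
```

```bash
python3 -m creep '[[0.0022,0,0.0,0,1],[0.0022,0,0.01,0,1],[0.0022,0,0.018,0,1],[0.0022,0,0.022,0,1],[0.0022,0,0.024,0,1],[0.0022,0,0.025,0,1],[0.0022,0,0.025,0,1]]'
```

```text
time_s: 10.5
tcp_pos: [477.5, -209.9, 62.6]
orientation: [-0.001, 0.728, 0.686, 0.0]
ft_force: [-6.1, 3.1, 11.6]
gripper_width: 0.126
grasp_force: 52.1
```

```bash
python3 -m creep '[[0,0,-0.0006,0,1],[0,0.002,-0.0006,0,1],[0,0.005,-0.0006,0,1],[0,0.008,-0.0006,0,1],[0,0.011,-0.0006,0,1],[0,0.014,-0.0006,0,1]]'
```

```text
time_s: 11.1
tcp_pos: [489.0, -211.0, 62.7]
orientation: [-0.002, 0.728, 0.686, -0.001]
ft_force: [-11.4, 2.9, 17.1]
gripper_width: 0.127
grasp_force: 52.9
```

```bash
python3 -m creep '[[0,0,-0.0005,0,1],[0,0,-0.001,0,1],[0,0,-0.001,0,1]]'
```

```text
time_s: 11.4
tcp_pos: [492.0, -210.4, 63.3]
orientation: [-0.0, 0.727, 0.686, -0.0]
ft_force: [-2.8, 2.7, -1.1]
gripper_width: 0.128
grasp_force: 50.4
```

```bash
python3 -m creep '[[-0.0002,0.004,0,0,1],[-0.0002,0.008,0,0,1],[-0.0002,0.012,0,0,1],[-0.0002,0.016,0,0,1],[-0.0002,0.02,0,0,1],[-0.0002,0.02,0,0,1]]'
```

```text
time_s: 12.0
tcp_pos: [512.9, -211.6, 63.4]
orientation: [-0.0, 0.727, 0.687, 0.0]
ft_force: [0.2, 3.7, -5.7]
gripper_width: 0.124
grasp_force: 49.9
```

```bash
python3 -m creep '[[0.0003,0.003,0.0003,0,1],[0.0003,0.007,0.0003,0,1],[0.0003,0.011,0.0003,0,1],[0.0003,0.015,0.0003,0,1],[0.0003,0.019,0.0003,0,1],[0.0003,0.022,0.0003,0,1],[0.0003,0.022,0.0003,0,1]]'
```

```text
time_s: 12.7
tcp_pos: [534.4, -212.7, 63.2]
orientation: [-0.0, 0.727, 0.686, 0.0]
ft_force: [-1.7, 4.3, -4.2]
gripper_width: 0.128
grasp_force: 50.2
```

```bash
python3 -m creep '[[0.0004,0.0015,0.0001,0,1],[0.0004,0.003,0.0001,0,1],[0.0004,0.0045,0.0001,0,1],[0.0004,0.006,0.0001,0,1],[0.0004,0.007,0.0001,0,1],[0.0004,0.008,0.0001,0,1],[0.0004,0.009,0.0001,0,1],[0.0004,0.009,0.0001,0,1]]'
```

```text
time_s: 13.5
tcp_pos: [539.8, -213.0, 63.1]
orientation: [-0.003, 0.728, 0.686, -0.001]
ft_force: [-14.7, 6.2, 10.1]
gripper_width: 0.127
grasp_force: 51.8
```

```bash
python3 -m creep '[[0,0.001,0,0,1],[0,0.002,-0.0003,0,1],[0,0.002,-0.0003,0,1]]'
```

```text
time_s: 13.8
tcp_pos: [542.3, -213.1, 63.1]
orientation: [-0.002, 0.728, 0.686, -0.001]
ft_force: [-11.3, 5.5, 4.4]
gripper_width: 0.127
grasp_force: 51.2
```

```bash
python3 -m creep '[[0.0003,0.001,0,0,1],[0.0003,0.002,0,0,1],[0.0003,0.003,0,0,1],[0.0003,0.003,0,0,1]]'
python3 - <<'E'
from m import *
s,p,d=snap('w7.npz');T,t=tool(s);print(t.round(1),s['ft_force'].round(1))
W=wcloud(s,d); print([W[v,u].round(0).tolist() for v,u in ((190,200),(195,205))])
E
```

```text
time_s: 14.2
tcp_pos: [545.2, -213.2, 63.2]
orientation: [-0.002, 0.728, 0.686, -0.001]
ft_force: [-13.1, 4.9, 5.7]
gripper_width: 0.126
grasp_force: 51.1
[ 545.2 -213.2   63.2] [-13.1   4.9   5.7]
[[518.0, -178.0, 57.0], [518.0, -184.0, 45.0]]
```

```bash
python3 -m creep '[[0,0.001,0,0,1],[0,0.0015,0,0,1],[0,0.002,0,0,1],[0,0.002,0,0,1]]'
python3 - <<'E'
from m import *
s,p,d=snap('w8.npz');T,t=tool(s);print(t.round(1),s['ft_force'].round(1))
cv2.imwrite('pics/w8.png',cv2.resize(p[:,:,::-1],None,fx=1.5,fy=1.5,interpolation=cv2.INTER_CUBIC))
E
```

```text
time_s: 14.65
tcp_pos: [546.9, -213.3, 63.1]
orientation: [-0.002, 0.728, 0.686, -0.001]
ft_force: [-14.2, 4.9, 4.8]
gripper_width: 0.125
grasp_force: 51.2
[ 546.9 -213.3   63.1] [-14.2   4.9   4.8]
```

View pics/w8.png

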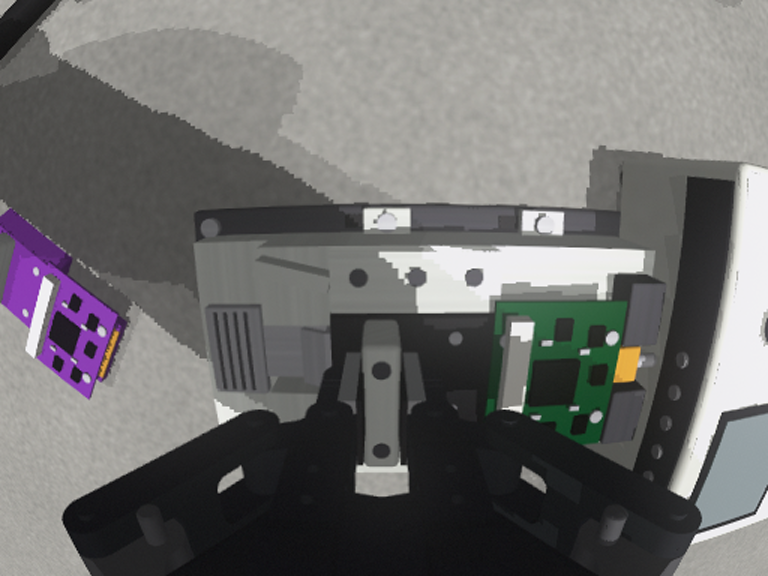

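The carrier is nearly home, with its rear edge at x≈331 beside the catch at (240–330, 350). The height of the pad at (235,350) will tell whether the catch is up.

```bash
cat > pad.py <<'E'
from m import *
import sys
s,p,d=snap(sys.argv[1]); W=wcloud(s,d); T,t=tool(s)
print('t',s['time_s'],t.round(1),s['ft_force'].round(1),'pad z',np.median(W[215:250,145:172,2]).round(2),'tooth col z',[W[230,u,2].round(1) for u in range(180,224,4)],'bed',np.median(W[190:196,185:205,2]).round(1))
E
python3 - <<'E'
from m import *
for f in('w5.npz','w7.npz','w8.npz'):
    s,p,d=load(f);W=wcloud(s,d)
    print(f,np.median(W[110:135,225:240,2]) if f=='w5.npz' else np.median(W[215:250,145:172,2]), [W[230,u,2].round(1) for u in range(180,224,4)])
E
```

```text
w5.npz 40.553782780041445 [np.float64(-0.9), np.float64(0.0), np.float64(-0.5), np.float64(0.3), np.float64(-0.3), np.float64(0.3), np.float64(-0.7), np.float64(-1.3), np.float64(-0.1), np.float64(-1.5), np.float64(-1.5)]
w7.npz 36.89854413165412 [np.float64(35.0), np.float64(34.2), np.float64(34.0), np.float64(34.9), np.float64(34.0), np.float64(34.2), np.float64(39.8), np.float64(41.9), np.float64(44.0), np.float64(45.0), np.float64(46.4)]
w8.npz 37.08285054549634 [np.float64(35.4), np.float64(34.7), np.float64(35.2), np.float64(35.2), np.float64(34.4), np.float64(39.7), np.float64(41.9), np.float64(42.7), np.float64(43.6), np.float64(46.0), np.float64(46.0)]
```

Still down (37 against 41 when up). Push on gently in half-millimetre steps.

```bash
python3 -m creep '[[0,0.0005,0,0,1],[0,0.001,0,0,1],[0,0.001,0,0,1]]' | sed -n '2p;4p'; python3 pad.py w9.npz
```

```text
tcp_pos: [547.7, -213.4, 63.1]
ft_force: [-13.3, 5.4, 5.4]
t 15.0 [ 547.7 -213.4   63.1] [-13.3   5.4   5.4] pad z 40.59 tooth col z [np.float64(37.7), np.float64(37.9), np.float64(38.3), np.float64(37.9), np.float64(38.8), np.float64(44.1), np.float64(45.9), np.float64(47.1), np.float64(47.8), np.float64(48.5), np.float64(49.3)] bed 44.6
```

```bash
python3 -m creep '[[0,0.0005,0,0,1],[0,0.001,0,0,1],[0,0.001,0,0,1]]' | sed -n '2p;4p'; python3 pad.py w10.npz
```

```text
tcp_pos: [548.5, -213.4, 63.1]
ft_force: [-14.6, 5.7, 6.5]
t 15.35 [ 548.5 -213.4   63.1] [-14.6   5.7   6.5] pad z 40.6 tooth col z [np.float64(39.7), np.float64(38.2), np.float64(37.8), np.float64(37.6), np.float64(38.0), np.float64(45.4), np.float64(47.0), np.float64(46.9), np.float64(47.9), np.float64(49.1), np.float64(46.9)] bed 44.8
```

The catch clicked up: the pad is at 40.6 and the tooth at 49. I ease off the push, then open.

```bash
python3 -m creep '[[0,-0.001,0,0,1],[0,-0.002,0,0,1],[0,-0.003,0,0,1],[0,-0.0038,0,0,1],[0,-0.0038,0,0,1]]'; python3 pad.py w11.npz
```

```text
time_s: 15.9
tcp_pos: [547.2, -213.3, 63.1]
orientation: [-0.001, 0.727, 0.686, -0.001]
ft_force: [-5.4, 3.5, -2.9]
gripper_width: 0.125
grasp_force: 50.2
t 15.9 [ 547.2 -213.3   63.1] [-5.4  3.5 -2.9] pad z 40.61 tooth col z [np.float64(38.3), np.float64(36.9), np.float64(39.3), np.float64(38.9), np.float64(37.3), np.float64(43.2), np.float64(45.2), np.float64(46.6), np.float64(47.9), np.float64(48.4), np.float64(49.4)] bed 45.0
```

Resting against the tooth now. I open gently to about 32 mm and lift straight up.

```bash
python3 -m creep '[[0,-0.001,0,0,0.6],[0,-0.001,0,0,0.4],[0,-0.001,0,0,0.25],[0,-0.001,0,0,0.25],[0,-0.001,0,0,0.25]]'
python3 -m creep '[[0,0,-0.005,0,0.25],[0,0,-0.015,0,0.25],[0,0,-0.035,0,0.25],[0,0,-0.075,0,0.25],[0,0,-0.12,0,0.25],[0,0,-0.15,0,0.25],[0,0,-0.15,0,0.25]]'
python3 - <<'E'
from m import *
s,p,d=snap('w12.npz'); W=wcloud(s,d)
band('w12.npz',(180,420,80,270),78,88,83); band('w12.npz',(150,260,80,270),36,43,41); print(tool(s)[1])
cv2.imwrite('pics/w12.png',cv2.resize(p[:,:,::-1],None,fx=1.5,fy=1.5))
E
```

```text
time_s: 16.45
tcp_pos: [547.7, -213.5, 63.8]
orientation: [0.0, 0.727, 0.686, 0.0]
ft_force: [1.1, -0.3, -0.2]
gripper_width: 0.376
grasp_force: 0.0
time_s: 17.15
tcp_pos: [549.5, -214.7, 219.0]
orientation: [0.004, 0.727, 0.686, 0.002]
ft_force: [-0.1, -0.7, -0.3]
gripper_width: 0.374
grasp_force: 0.0
78 88 px [355, 104, 20, 156, 768] ctr [ 662.2 -218.3] size [165.9   9.6] ang 86.82 z 84.7
78 88 px [245, 165, 12, 46, 549] ctr [ 546.6 -213.7] size [45.  10.9] ang 86.58 z 82.9
36 43 px [183, 161, 51, 36, 1113] ctr [ 499.5 -211. ] size [40.2 55.8] ang 86.54 z 40.0
[ 549.47995944 -214.72685769  218.96945291]
```

View pics/w12.png

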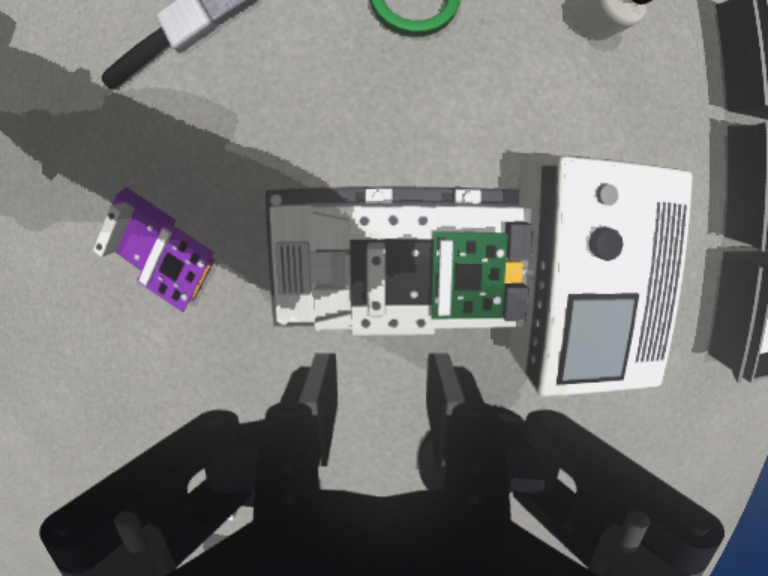

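The carrier sits latched in the tester: its bar is at (376,280), world (546.6, -213.7), as predicted. The catch pad at (293,268) is up, and the gripper is clear.

```bash
python3 -m creep '[[0,0,-0.01,0,0.25],[0,0,-0.01,0,0.25],[0,0,-0.01,0,0.25]]' | head -2; python3 -c "
from station import finish_job; print(finish_job())"
```

```text
time_s: 17.5
tcp_pos: [547.0, -213.1, 223.1]
the job is handed in; nothing more can be done
None
```

The carrier is out of the stand and latched in the tester, with the catch clicked up behind it and the gripper let go and clear. I handed the job in at 17.5 s; no judging result came back.

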